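# Put a microscope objective away in its screw-top canister

### The job

Stand the microscope objective in the open canister and screw the canister's lid on: set the lid level on the neck, turn it back (counter-clockwise from above) until it drops into the thread starts, then tighten it clockwise fully to the stop, and let go. Leave the other things on the bench where they are.

Things in the scene. Friction and masses are not known exactly. Their poses are not given: they have to be found in the camera images.
- canister: Bare aluminium round canister, open at the top, on a dark square steel base plate (90 x 90 x 10 mm), fixed. Origin: centre of the plate's underside, on the bench; z up the axis. Body 58 mm across up to z = 32 mm, then a threaded neck: core 40 mm, thread 51 mm across. Bore 32 mm wide, floor at z = 14 mm. All points here are relative to this origin.
- mouth (a point): Centre of the canister's mouth at rim height, z = 54 mm. The top 4 mm of the rim taper from 40 to 37 mm outside.
- thread_start (a point): One of the canister's three thread starts, 120 degrees apart: centre of a lid pin dropped into the gap and turned back against the stop rib. 23.8 mm from the axis, 29 degrees CLOCKWISE (from above) of the canister's x axis, z = 43.4 mm. The gap, open above, spans 24 to 60 degrees clockwise; its ledge is at z = 41.4 mm. Ribs (0 to 24 degrees, up to z = 50 mm) divide the starts.
- ridge_top (a point): Middle of a thread ridge's flat top (z = 50 mm), 90 degrees clockwise of the canister's x axis; the ridge spans 60 to 120, then the next rib (three-fold). A pin lying on it can only be turned back, counter-clockwise, until it drops 8.5 mm into the gap; turning clockwise meets the rib. Beneath the ridge a 5.6 mm high groove runs clockwise from the gap, 4 mm downhill.
- thread_end (a point): Where a lid pin's centre is when the lid is tight: lower end of a groove (one of three), against the stop rib, 115 degrees clockwise of the canister's x axis, 86 degrees clockwise of the thread start, 23.8 mm from the axis, z = 39.4 mm. The groove starts to descend at 56 degrees and is level again from 112.
- lid: Black ribbed plastic cap, the largest loose round thing: 65 mm across, 35 mm high, 70 g nominal, open side down on the bench. Origin: centre of its lower rim, z up. Inside 57 mm wide, 31.5 mm deep, with three 4 mm pins. Lower rim above the canister's origin: 48 mm with pins on the ridge tops, 39.4 mm dropped into the starts, 35.4 mm (up to 1.5 more) when tight. Friction keeps it where left.
- pin_a (a point): Centre line of the lid's steel pin on its x axis, 23.8 mm from the axis, 4 mm above the lower rim; the pins point inwards and end 22 mm from the axis. A short steel dash on the lid's top marks each pin.
- pin_b (a point): The same for the pin 120 degrees counter-clockwise from pin_a, seen from above.
- pin_c (a point): The same for the pin 240 degrees counter-clockwise from pin_a.
- objective: Microscope objective: steel cylinder with two dark bands, 24 mm across, 50 mm tall, 110 g nominal, upright and loose on the bench; foot narrows to 20 mm. Origin: centre of its underside, z up. In the canister its top stands 10 mm above the rim, so fingers holding only the top 8 mm or so stay clear of the rim (or it may fall the last few mm); the lid has room for it.
- post: Bystander: steel post, 13 mm thick and 75 mm tall on a 40 mm round foot. Origin: centre of the underside.
- eyepiece: Bystander: black eyepiece, 38 mm across, 34 mm tall. Origin: centre of the underside.
- dust_cap: Bystander: small black plain cap, 34 mm across, 14 mm high, beside the canister. Origin: centre of the underside.
- short_barrel: Bystander: short steel barrel, 28 mm across, 26 mm tall, beside the canister. Origin: centre of the underside.
- driver: Bystander: screwdriver, 160 mm, lying near the robot.
- tissue_box: Bystander: flat white box, 70 x 110 x 35 mm, beyond the canister. Origin: centre of the underside.
- lens_mount: Bystander: lens in a black ring (52 mm) on a short post and a square foot, 96 mm tall. Origin: centre of the underside.
Not all that is in view belongs to the job. Leave any blue or pink look-alike of the lid alone.

How it is judged:
By the outcome, as a careful person would: the job done as asked, in the order asked, and still so for the second after the job is handed in, with the robot touching nothing.
It also fails if it takes over 61 s, if anything falls off the work surface, if the arm or the gripper's body presses on something with over 40 N, if the wrist force passes 120 N, or if a joint passes its speed limit or range.

### The arm

A 7-joint arm with a two-finger parallel gripper is mounted at the origin on the work surface. World frame = base frame: x ahead of the robot, y to its left, z up, the work surface at z = 0. Lengths are in m, angles in rad, forces in N, time in s.
With the tool pointing down it reaches from about 0.4 to 0.85 m from the base axis. Payload 4.5 kg.
Tool frame: the origin (TCP) lies at the centre of the arm's flange, where the gripper is bolted on; the fingertips stand 166 mm ahead of it and the grasp point (between the pads) lies 147 mm ahead of it; z points along the fingers, y is the line along which they close (so a half turn about z gives the same grasp; the last joint's range is limited). The gripper opens to 88 mm and grips with 3 to 60 N. Pads are 18 mm wide; open, the fingers measure 123 mm over their backs; the gripper's body (75 mm by 187 mm) begins 45 mm behind the grasp point.
Start: joints at [1.304, 0.689, -0.195, 1.565, 0.157, 0.902, -0.215], TCP at [0.185, -0.597, 0.405] pointing down, gripper open.
Joint ranges: [-3.01, 3.01], [-0.46, 2.08], [-1.47, 1.51], [0.13, 2.56], [-1, 4.14], [0.04, 2.09], [-2.66, 2.66]. Speed limits (rad/s): [2.57, 2.57, 3.14, 3.14, 3.14, 3.14, 3.14].

### API

Orientations are given as [roll, pitch, yaw] about the fixed x, y, z axes, in that order (R = Rz(yaw) Ry(pitch) Rx(roll)).
In Python, from rig import env, cams, sign_off gives the robot as it stands.
- The arm moves only by the tool apply_moves, never from a script. Its argument "targets" is a list of rows, each an object of numbers: "grip": the closure, from -1 (fully open) to 1 (shut); "tx", "ty", "tz": the shift along the tool's x, y, z in m; "ax", "ay", "az": the turn, a rotation vector about the tool's x, y, z in rad. In form: [{"grip": .., "tx": .., "ty": .., "tz": .., "ax": .., "ay": .., "az": ..}, ...]. A call has 1 to 12 rows; each row is the pose to reach, as a shift and turn from the pose commanded when the call began, along the tool's axes at that moment; what a row does not reach only later rows make up. A row lasts 1/12 s, in which the tool goes at most 41.7 mm and 7.16 degrees, less where a joint would pass 70% of its speed; a pose out of reach is approached as far as the arm can. A call with a gripper value outside its range is refused whole. The fingers move at their own pace and stop on an object; the grip force is fixed at half the most. Time passes only in rows, so rows that repeat a pose let the fingers close. It gives the time, the measured TCP pose, the force, the opening and the grip force at its end, in the units of the state.
- env.get_state(): the state, without advancing time (a new reading comes with each control period).
- cams.capture(name): name is "scene" or "top" or "wrist"; returns a dict with "img" (384x512x3 uint8, red, green, blue), "z_map" (384x512 float32, m along the optical axis (not along the pixel's ray), 0 where there is no reading), "fx", "fy", "cx", "cy" (pixels), "k1" (the pictures are not rectified: a ray, as slopes to the right and down, at radius r is drawn at 1 + k1 r^2 times it, then the intrinsics apply), "view" (4x4, takes a point from world to camera coordinates); the wrist camera has in their place "mount" (4x4, takes a point from camera to tool coordinates, whose origin is the TCP and whose axes are the flange's). Camera axes: x right, y up, looking along -z (the intrinsics and any distortion apply to the point x, -y, -z); pixel columns grow to the right and rows downward; lengths in m; the calibration is good to about 2 mm. A picture is of the moment at which its call begins: read the wrist's pose just before it.
- sign_off(): hands the job in; it is judged then, once.
The state is a dict: "time_s": time; "joint_pos": joint angles; "joint_velocities": joint speeds; "joint_torque": joint torques, N m; "eef_pos": TCP position; "ee_rot": TCP orientation; "force": force on the tool from outside, world axes, zero at the start; "moment": the same for the moment, N m; "finger_gap": finger opening in m; "grip_force": force on a finger pad.
Only numpy, scipy, OpenCV 4.12 (cv2) and the standard library are available. Lean on these libraries where they do the work, as an engineer would, in place of code of your own. Each camera call takes 0.05 s, during which the arm holds its last target. There are 200 camera calls.

## Working session

There is one attempt and no reset: what is moved stays moved. The work goes in short steps, Python scripts to look and compute and a tool call to move; the robot and the scene stay as the last step left them, time stands still between calls to the robot, and variables do not carry over. Pictures are saved under pics/ and viewed, at most 10 in all, crops included, and the job is handed in when it is done.

Besides the shell and the picture viewer there is one more tool, called as name([rows], argument=value, ...), one row to a line, values as JSON. apply_moves: Moves the arm, as the interface text tells. Its arguments: {"type":"object","properties":{"targets":{"type":"array","items":{"type":"object","properties":{"grip":{"type":"number"},"tx":{"type":"number"},"ty":{"type":"number"},"tz":{"type":"number"},"ax":{"type":"number"},"ay":{"type":"number"},"az":{"type":"number"}}}}},"required":["targets"]}

```bash
ls; mkdir -p pics
python3 - <<'E'
from rig import env,cams
import cv2,numpy as np
s=env.get_state();print(s)
a=cams.capture("scene");b=cams.capture("top")
for c in(a,b):print({k:v for k,v in c.items() if k not in("img","z_map")})
np.savez('shots.npz',**{n+k:v for n,c in(("s",a),("t",b)) for k,v in c.items()})
cv2.imwrite('pics/scene.png',a["img"][...,::-1]);cv2.imwrite('pics/top.png',cv2.resize(b["img"][...,::-1],(800,600)))
E
```

```text
pics
{'time_s': 0.0, 'joint_pos': array([ 1.30380503,  0.68995315, -0.19451494,  1.56634609,  0.15733822,
        0.90249226, -0.21509341]), 'joint_velocities': array([ 8.98594602e-04, -2.73653700e-04, -8.85459569e-04,  1.96854011e-04,
        5.89145263e-04, -3.15493457e-05, -4.73876120e-04]), 'joint_torque': array([ 1.42167801e-04, -5.27565086e+01, -1.26663510e+00, -1.53430867e+01,
       -5.25820325e-02,  6.41563922e-03,  1.41136693e-04]), 'eef_pos': array([ 0.18504438, -0.59663305,  0.40392849]), 'ee_rot': array([-3.13979671e+00,  1.62416948e-04,  3.00907131e-01]), 'force': array([-0.04013468,  0.44325865,  0.33286377]), 'moment': array([-0.02028306, -0.03273904, -0.04388427]), 'grip_force': 0.0, 'finger_gap': 0.08802298664172671}
{'fx': 433.52544334587174, 'fy': 433.52544334587174, 'cx': 251.03910381419016, 'cy': 193.4936764663383, 'k1': 0.016867274463523544, 'view': array([[-0.19946656,  0.97985217, -0.01013944,  0.12321196],
       [-0.56474129, -0.10649485,  0.81836796,  0.2594363 ],
       [ 0.80079983,  0.16896321,  0.57460514, -1.57581397],
       [ 0.        ,  0.        ,  0.        ,  1.        ]])}
{'fx': 352.24839383840896, 'fy': 352.24839383840896, 'cx': 257.65846268506135, 'cy': 191.40922961771994, 'k1': -0.07946702718758532, 'view': array([[-2.67944096e-02, -9.99640775e-01,  6.17477813e-04,
         2.11879655e-04],
       [ 9.94778597e-01, -2.66032227e-02,  9.85282245e-02,
        -5.82817584e-01],
       [-9.84764038e-02,  3.25425931e-03,  9.95134065e-01,
        -7.63995258e-01],
       [ 0.00000000e+00,  0.00000000e+00,  0.00000000e+00,
         1.00000000e+00]])}
```

View pics/scene.png

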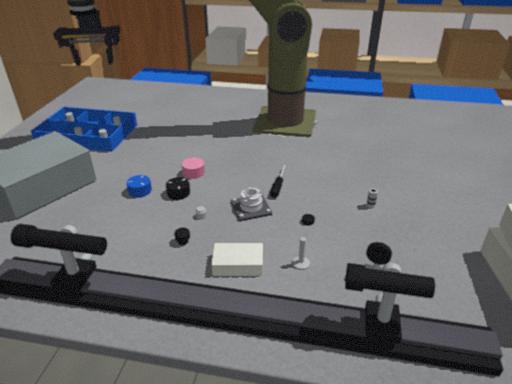

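View pics/top.png

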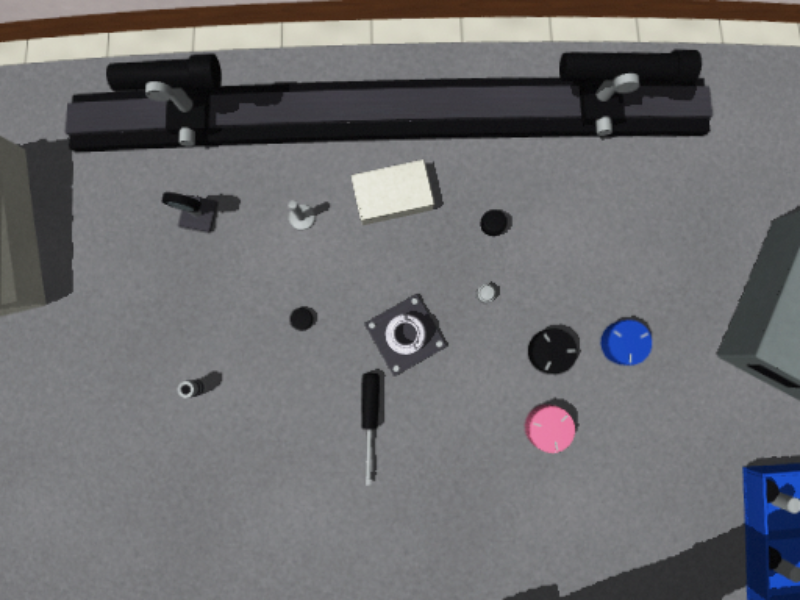

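```bash
cat > h.py <<'E'
import numpy as np,cv2
from scipy.spatial.transform import Rotation as R
def pose(s):
    T=np.eye(4);T[:3,:3]=R.from_euler('xyz',s["ee_rot"]).as_matrix();T[:3,3]=s["eef_pos"];return T
def camT(c,s=None):  # camera->world
    return np.linalg.inv(c["view"]) if "view" in c else pose(s)@c["mount"]
def px(c,uv,z,s=None):
    uv=np.atleast_2d(np.asarray(uv,float))
    d=(uv-[c["cx"],c["cy"]])/[c["fx"],c["fy"]]
    p=d.copy()
    for _ in range(8): p=d/(1+c["k1"]*(p**2).sum(1,keepdims=True))
    T=camT(c,s); r=np.c_[p[:,0],-p[:,1],-np.ones(len(p))]@T[:3,:3].T
    t=(z-T[2,3])/r[:,2]
    return T[:3,3]+r*np.reshape(t,(-1,1))
def pts(c,s=None): # depth -> world points HxWx3
    h,w=c["z_map"].shape;v,u=np.mgrid[:h,:w]
    d=np.c_[u.ravel(),v.ravel()].astype(float);d=(d-[c["cx"],c["cy"]])/[c["fx"],c["fy"]];p=d.copy()
    for _ in range(8): p=d/(1+c["k1"]*(p**2).sum(1,keepdims=True))
    Z=c["z_map"].ravel();T=camT(c,s)
    P=np.c_[p[:,0]*Z,-p[:,1]*Z,-Z]@T[:3,:3].T+T[:3,3]
    return P.reshape(h,w,3)
def shift(s,dw): # world vec -> tool axes
    return pose(s)[:3,:3].T@np.asarray(dw)
E
python3 - <<'E'
from h import *
d=np.load('shots.npz');c={k[1:]:d[k] for k in d if k[0]=='t'}
for n,uv,z in(("obj top",(187,389),.05),("can rim",(406,334),.054),("lid top",(553,350),.035),("blue",(627,342),.035),("pink",(551,429),.035),("barrel",(487,291),.026),("dust",(302,318),.014),("drv1",(370,375),.01),("post",(301,216),0)):
    print(n,px(c,np.array(uv)*.64,z)[0].round(4))
print("corners",px(c,np.array([(418,296),(447,344),(395,374),(365,323)])*.64,.01)[:,:2].round(4))
for p in [(544,337),(574,351),(546,364)]:
    q=px(c,np.array([p,(553,350)])*.64,.035);print(np.degrees(np.arctan2(*(q[0]-q[1])[1::-1])))
E
```

```text
obj top [0.4622 0.2896 0.05  ]
can rim [ 0.5314 -0.0187  0.054 ]
lid top [ 0.5033 -0.2278  0.035 ]
blue [ 0.5113 -0.3364  0.035 ]
pink [ 0.3922 -0.2198  0.035 ]
barrel [ 0.5914 -0.1381  0.026 ]
dust [0.5601 0.1328 0.014 ]
drv1 [0.4746 0.035  0.01  ]
post [0.7167 0.1357 0.    ]
corners [[ 0.5884 -0.0383]
 [ 0.5166 -0.0787]
 [ 0.4751 -0.0015]
 [ 0.5506  0.0407]]
32.57732006064113
-94.4720786650132
150.5034100792353
```

Run:
```python
from h import *
from rig import env,cams
s=env.get_state();c=cams.capture("wrist");print({k:v for k,v in c.items() if k not in("img","z_map")})
print(shift(s,[.503-.185,-.228+.597,0]),s["time_s"])
print(px(c,[(256,192),(0,192),(511,192)],0.05,s))
```

```text
{'fx': 345.66822768978625, 'fy': 345.66822768978625, 'cx': 255.35193483862284, 'cy': 196.96754312916138, 'k1': -0.10331280052865344, 'mount': array([[-5.61720713e-05,  9.53969274e-01,  2.99904354e-01,
         7.71383341e-02],
       [ 9.99999932e-01, -5.61227584e-05,  3.65821480e-04,
        -4.90183237e-04],
       [ 3.65813911e-04,  2.99904354e-01, -9.53969205e-01,
         2.02664198e-02],
       [ 0.00000000e+00,  0.00000000e+00,  0.00000000e+00,
         1.00000000e+00]])}
[ 4.13082796e-01 -2.58161733e-01  3.51002036e-04] 0.1
[[ 0.16332876 -0.60285434  0.05      ]
 [ 0.08171784 -0.33917149  0.05      ]
 [ 0.2450836  -0.86457477  0.05      ]]
```

apply_moves([
  {"grip":-1,"tx":0.04,"ty":-0.025,"tz":0},
  {"grip":-1,"tx":0.08,"ty":-0.05,"tz":0.01},
  {"grip":-1,"tx":0.12,"ty":-0.075,"tz":0.02},
  {"grip":-1,"tx":0.16,"ty":-0.1,"tz":0.03},
  {"grip":-1,"tx":0.2,"ty":-0.125,"tz":0.04},
  {"grip":-1,"tx":0.24,"ty":-0.15,"tz":0.05},
  {"grip":-1,"tx":0.28,"ty":-0.175,"tz":0.06},
  {"grip":-1,"tx":0.32,"ty":-0.2,"tz":0.07},
  {"grip":-1,"tx":0.355,"ty":-0.222,"tz":0.08},
  {"grip":-1,"tx":0.39,"ty":-0.245,"tz":0.09},
  {"grip":-1,"tx":0.413,"ty":-0.258,"tz":0.1},
  {"grip":-1,"tx":0.413,"ty":-0.258,"tz":0.1},
])

```text
invalid input at $.targets[0]: expected keys grip, tx, ty, tz, ax, ay, az
```

apply_moves([
  {"grip":-1,"tx":0.413,"ty":-0.258,"tz":0.1,"ax":0,"ay":0,"az":0},
  {"grip":-1,"tx":0.413,"ty":-0.258,"tz":0.1,"ax":0,"ay":0,"az":0},
  {"grip":-1,"tx":0.413,"ty":-0.258,"tz":0.1,"ax":0,"ay":0,"az":0},
  {"grip":-1,"tx":0.413,"ty":-0.258,"tz":0.1,"ax":0,"ay":0,"az":0},
  {"grip":-1,"tx":0.413,"ty":-0.258,"tz":0.1,"ax":0,"ay":0,"az":0},
  {"grip":-1,"tx":0.413,"ty":-0.258,"tz":0.1,"ax":0,"ay":0,"az":0},
  {"grip":-1,"tx":0.413,"ty":-0.258,"tz":0.1,"ax":0,"ay":0,"az":0},
  {"grip":-1,"tx":0.413,"ty":-0.258,"tz":0.1,"ax":0,"ay":0,"az":0},
  {"grip":-1,"tx":0.413,"ty":-0.258,"tz":0.1,"ax":0,"ay":0,"az":0},
  {"grip":-1,"tx":0.413,"ty":-0.258,"tz":0.1,"ax":0,"ay":0,"az":0},
  {"grip":-1,"tx":0.413,"ty":-0.258,"tz":0.1,"ax":0,"ay":0,"az":0},
  {"grip":-1,"tx":0.413,"ty":-0.258,"tz":0.1,"ax":0,"ay":0,"az":0},
])

```text
time_s: 1.15
eef_pos: [0.5045, -0.2259, 0.3041]
ee_rot: [-3.141, -0.0, 0.302]
force: [0.8, -0.1, 0.2]
finger_gap: 0.0881
grip_force: 0.0
```

```bash
cat > look.py <<'E'
import sys,pickle
from h import *
from rig import env,cams
def look(name):
    s=env.get_state();c=cams.capture("wrist")
    pickle.dump((c,s),open(name+'.pkl','wb'));cv2.imwrite(f'pics/{name}.png',c["img"][...,::-1]);return c,s
if __name__=="__main__":
    c,s=look(sys.argv[1]);print(s["eef_pos"],s["ee_rot"],s["joint_pos"].round(2),s["force"].round(2),s["time_s"])
E
python3 look.py lid1
python3 - <<'E'
from h import *
import pickle
c,s=pickle.load(open('lid1.pkl','rb'))
P=pts(c,s);m=(P[...,2]>.03)&(P[...,2]<.045)&(np.hypot(P[...,0]-.503,P[...,1]+.228)<.045)
q=P[m];print(len(q),np.median(q,0));(x,y),r=cv2.minEnclosingCircle(q[:,:2].astype(np.float32));print(x,y,r)
g=c["img"].astype(float).mean(2);b=m&(g>90)&(np.hypot(P[...,0]-x,P[...,1]-y)<.031)
n,l,st,cc=cv2.connectedComponentsWithStats(b.astype(np.uint8))
for i in range(1,n):
    if st[i,4]>8:
        w=px(c,cc[i],.035,s)[0];print(st[i],cc[i],np.hypot(w[0]-x,w[1]-y),np.degrees(np.arctan2(w[1]-y,w[0]-x)))
E
```

```text
[ 0.50453402 -0.22590719  0.30409477] [-3.14111763e+00 -3.86635194e-05  3.01791899e-01] [ 0.38  0.74 -0.08  1.88  0.1   0.53 -1.03] [ 0.79 -0.11  0.17] 1.15
5440 [ 0.50509659 -0.22883127  0.03460158]
0.5034616589546204 -0.22945021092891693 0.03326824679970741
[248 159  10  19 120] [252.31666667 168.09166667] 0.024035581756699596 31.772922835915058
[281 202  14   7  49] [287.6122449  205.28571429] 0.021521116313036888 -87.87405312632794
[229 208  16  18 144] [236.63194444 216.06944444] 0.023173428219315843 145.67658588179313
[240 209  60  28 162] [275.34567901 227.21604938] 0.026387824466526252 -136.26421223790385
```

View pics/lid1.png

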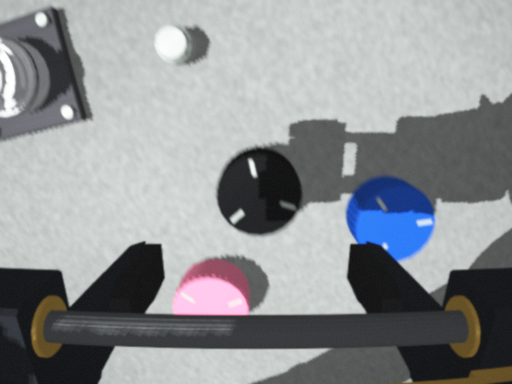

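apply_moves([
  {"grip":-1,"tx":0.088,"ty":-0.19,"tz":0,"ax":0,"ay":0,"az":0},
  {"grip":-1,"tx":0.088,"ty":-0.19,"tz":0,"ax":0,"ay":0,"az":0},
  {"grip":-1,"tx":0.088,"ty":-0.19,"tz":0,"ax":0,"ay":0,"az":0},
  {"grip":-1,"tx":0.088,"ty":-0.19,"tz":0,"ax":0,"ay":0,"az":0},
  {"grip":-1,"tx":0.088,"ty":-0.19,"tz":0,"ax":0,"ay":0,"az":0},
  {"grip":-1,"tx":0.088,"ty":-0.19,"tz":0,"ax":0,"ay":0,"az":0},
  {"grip":-1,"tx":0.088,"ty":-0.19,"tz":0,"ax":0,"ay":0,"az":0},
])

```text
time_s: 1.78
eef_pos: [0.5312, -0.017, 0.3046]
ee_rot: [-3.14, -0.001, 0.308]
force: [-0.5, -0.7, -0.5]
finger_gap: 0.0884
grip_force: 0.0
```

```bash
python3 look.py can1
python3 - <<'E'
from h import *
import pickle
c,s=pickle.load(open('can1.pkl','rb'))
P=pts(c,s);d=np.hypot(P[...,0]-.532,P[...,1]+.019)
m=(P[...,2]>.004)&(P[...,2]<.02)&(d<.07)
r=cv2.minAreaRect(P[m][:,:2].astype(np.float32)*1000);print("plate",r)
m=(P[...,2]>.051)&(P[...,2]<.06)&(d<.03);q=P[m];print("rim",len(q),q.mean(0),cv2.minEnclosingCircle(q[:,:2].astype(np.float32)))
x,y=np.array(r[0])/1000
a=np.degrees(np.arctan2(P[...,1]-y,P[...,0]-x))%360;d=np.hypot(P[...,0]-x,P[...,1]-y)
k=(d>.0215)&(d<.0252)&(P[...,2]>.03)&(P[...,2]<.056)
for t in range(0,360,6):
    z=P[...,2][k&(a>=t)&(a<t+6)];print(t,len(z),(np.percentile(z,[20,50,80])*1000).round(1) if len(z) else '',end=' | ')
i=c["img"][...,::-1];v,u=np.nonzero(m);h=70;u0,v0=int(u.mean()),int(v.mean());print(u0,v0)
cv2.imwrite('pics/cancrop.png',cv2.resize(i[v0-h:v0+h,u0-h:u0+h],(590,590),interpolation=cv2.INTER_CUBIC))
E
```

```text
[ 0.53124391 -0.0170071   0.30459095] [-3.13993894e+00 -6.50094003e-04  3.07937528e-01] [-0.04  0.72 -0.02  1.94  0.03  0.48 -1.34] [-0.49 -0.69 -0.48] 1.7833
plate ((529.6317749023438, -8.306205749511719), (89.77213287353516, 109.24217987060547), 27.81618309020996)
rim 640 [ 0.5367183  -0.01549166  0.05316924] ((0.5357481837272644, -0.016303498297929764), 0.024408696219325066)
0 18 [49.2 49.7 50.1] | 6 17 [49.4 49.9 50.3] | 12 26 [44.  49.1 49.8] | 18 28 [33.7 45.2 49.4] | 24 29 [32.7 39.4 49.3] | 30 30 [31.8 35.2 48.7] | 36 25 [31.5 32.6 47.1] | 42 14 [31.6 32.1 32.3] | 48 8 [31.8 32.1 32.4] | 54 4 [31.5 31.8 32.3] | 60 2 [31.6 31.8 32.1] | 66 2 [30.7 30.7 30.7] | 72 0  | 78 0  | 84 0  | 90 0  | 96 0  | 102 0  | 108 0  | 114 0  | 120 0  | 126 0  | 132 0  | 138 0  | 144 0  | 150 0  | 156 0  | 162 0  | 168 0  | 174 0  | 180 0  | 186 0  | 192 2 [49.  49.1 49.2] | 198 5 [49.3 49.7 50.3] | 204 9 [49.4 49.8 50.1] | 210 14 [49.  49.3 49.7] | 216 16 [49.  49.3 49.7] | 222 16 [49.  49.4 50.1] | 228 13 [49.1 49.7 50. ] | 234 0  | 240 3 [53.3 53.3 53.4] | 246 11 [49.4 53.1 53.8] | 252 28 [37.9 48.8 53.4] | 258 39 [37.6 48.2 52.8] | 264 38 [38.3 47.2 53.3] | 270 30 [36.9 47.8 52.8] | 276 23 [37.5 44.3 48.6] | 282 12 [34.3 42.6 46.4] | 288 6 [32.5 39.2 44.8] | 294 1 [44.2 44.2 44.2] | 300 1 [48.8 48.8 48.8] | 306 0  | 312 2 [52.6 53.  53.5] | 318 5 [53.6 53.9 54. ] | 324 6 [52.7 53.  54.2] | 330 13 [53.1 53.7 54. ] | 336 19 [51.9 53.6 54.1] | 342 22 [50.8 52.3 53.5] | 348 24 [49.5 51.2 53.3] | 354 23 [49.6 50.1 51. ] | 257 195
```

View pics/cancrop.png

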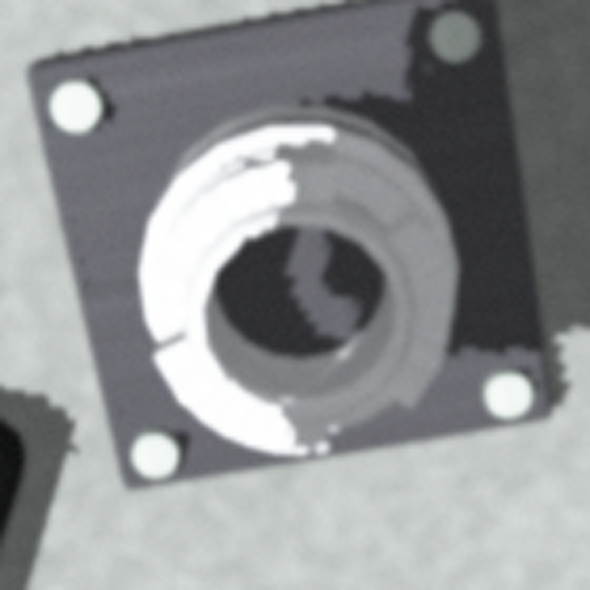

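Run:
```python
from h import *
import pickle
c,s=pickle.load(open('can1.pkl','rb'))
o=np.array([257-70,195-70])
f=lambda p,z:px(c,(np.array(p)+.5)/4.214-.5+o,z,s)
S=f([(76,106),(455,38),(508,394),(155,457)],.012);C=S.mean(0);print("screws",S[:,:2].round(4).tolist(),C)
e=[np.degrees(np.arctan2(*(S[(i+1)%4]-S[i])[1::-1]))%90 for i in range(4)];print("plate yaw",e)
print("mouth by hole/outer", f([(303,292)],.054))
P=pts(c,s);a=np.degrees(np.arctan2(P[...,1]-C[1],P[...,0]-C[0]))%360;d=np.hypot(P[...,0]-C[0],P[...,1]-C[1])
rim=P[(P[...,2]>.0525)&(P[...,2]<.0555)&(d<.024)];print("rim fit",cv2.minEnclosingCircle(rim[:,:2].astype(np.float32)))
k=(d>.0205)&(d<.0245)&(P[...,2]>.03)&(P[...,2]<.056)
for t in range(0,360,5):
    z=P[...,2][k&(a>=t)&(a<t+5)]*1000;print(t,len(z),z.mean().round(1) if len(z) else '',end=' | ')
print()
for n,p in (("A",(430,385)),("A2",(325,435)),("B",(330,130)),("B2",(397,212)),("C",(170,343))):
    w=f([p],.05)[0];print(n,np.degrees(np.arctan2(w[1]-C[1],w[0]-C[0])),np.hypot(*(w-C)[:2]))
# polar-unwrapped picture on plane z=.05
T=np.linalg.inv(camT(c,s));g=[]
rr=np.linspace(.033,.012,105);th=np.radians(np.arange(360,0,-.5))
X=np.stack(np.broadcast_arrays(C[0]+rr[:,None]*np.cos(th),C[1]+rr[:,None]*np.sin(th),.050),-1)@T[:3,:3].T+T[:3,3]
x=X[...,0]/-X[...,2];y=-X[...,1]/-X[...,2];D=1+c["k1"]*(x*x+y*y)
I=cv2.remap(c["img"][...,::-1],(x*D*c["fx"]+c["cx"]).astype(np.float32),(y*D*c["fy"]+c["cy"]).astype(np.float32),cv2.INTER_CUBIC)
Z=cv2.remap(P[...,2].astype(np.float32),(x*D*c["fx"]+c["cx"]).astype(np.float32),(y*D*c["fy"]+c["cy"]).astype(np.float32),0)
Z=cv2.applyColorMap((np.clip((Z-.03)/.028,0,1)*255).astype(np.uint8),cv2.COLORMAP_JET)
I=np.vstack([I,Z]);I=cv2.resize(I,(720,420))
for t in range(0,360,30):cv2.putText(I,str(360-t),(2*t,10),0,.35,(0,0,255))
cv2.imwrite('pics/polar.png',I)
```

```text
screws [[0.5483, 0.0319], [0.582, -0.032], [0.5185, -0.0658], [0.4839, -0.0022]] [ 0.53315178 -0.01706211  0.012     ]
plate yaw [np.float64(27.820110410832456), np.float64(28.0176146129229), np.float64(28.559562385202582), np.float64(27.90075437359227)]
mouth by hole/outer [[ 0.53840314 -0.01600079  0.054     ]]
rim fit ((0.5342403054237366, -0.016596827656030655), 0.018971174955368042)
0 15 45.1 | 5 16 49.8 | 10 14 49.4 | 15 17 49.5 | 20 18 49.8 | 25 14 49.5 | 30 19 49.8 | 35 14 49.6 | 40 16 49.2 | 45 14 49.4 | 50 18 49.5 | 55 15 49.5 | 60 16 49.8 | 65 16 49.8 | 70 15 49.6 | 75 16 49.6 | 80 17 49.6 | 85 7 49.9 | 90 0  | 95 17 41.2 | 100 12 41.0 | 105 12 40.8 | 110 14 41.2 | 115 13 41.4 | 120 28 46.6 | 125 12 49.4 | 130 14 49.5 | 135 15 49.4 | 140 14 49.7 | 145 15 49.5 | 150 14 49.8 | 155 17 49.7 | 160 13 49.8 | 165 14 49.6 | 170 11 49.3 | 175 14 49.4 | 180 13 49.7 | 185 13 49.5 | 190 14 49.2 | 195 11 49.6 | 200 16 49.6 | 205 16 47.5 | 210 7 41.1 | 215 7 40.9 | 220 9 40.8 | 225 9 40.8 | 230 7 41.5 | 235 8 41.6 | 240 1 49.4 | 245 10 49.8 | 250 15 49.6 | 255 15 49.7 | 260 14 49.6 | 265 13 49.6 | 270 16 49.5 | 275 14 49.2 | 280 13 49.2 | 285 14 49.7 | 290 13 49.7 | 295 13 49.7 | 300 17 49.5 | 305 15 49.8 | 310 16 49.6 | 315 15 49.7 | 320 13 49.4 | 325 18 48.7 | 330 27 44.3 | 335 14 40.8 | 340 16 41.5 | 345 18 42.1 | 350 15 41.0 | 355 18 42.0 | 
A -101.57807862128935 0.025750846906343224
A2 -150.70666625400378 0.022296476567197892
B 8.788947397346087 0.032053366389678276
B2 -24.28833992845913 0.024135170932783088
C 120.37983215721425 0.022552988504332606
```

View pics/polar.png

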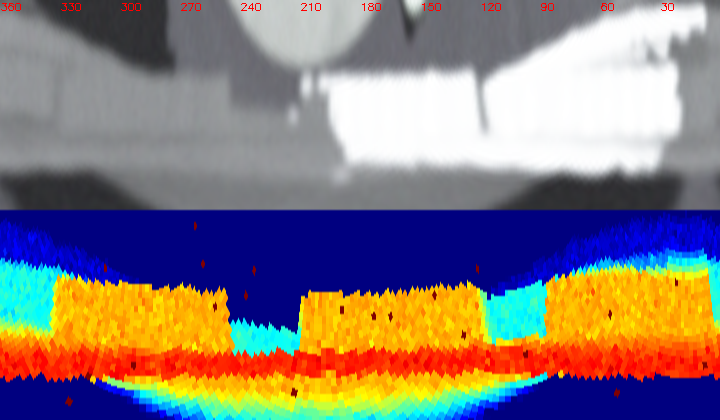

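apply_moves([
  {"grip":-1,"tx":0.026,"ty":-0.314,"tz":0.02,"ax":0,"ay":0,"az":0},
  {"grip":-1,"tx":0.026,"ty":-0.314,"tz":0.02,"ax":0,"ay":0,"az":0},
  {"grip":-1,"tx":0.026,"ty":-0.314,"tz":0.02,"ax":0,"ay":0,"az":0},
  {"grip":-1,"tx":0.026,"ty":-0.314,"tz":0.02,"ax":0,"ay":0,"az":0},
  {"grip":-1,"tx":0.026,"ty":-0.314,"tz":0.02,"ax":0,"ay":0,"az":0},
  {"grip":-1,"tx":0.026,"ty":-0.314,"tz":0.02,"ax":0,"ay":0,"az":0},
  {"grip":-1,"tx":0.026,"ty":-0.314,"tz":0.02,"ax":0,"ay":0,"az":0},
  {"grip":-1,"tx":0.026,"ty":-0.314,"tz":0.02,"ax":0,"ay":0,"az":0},
  {"grip":-1,"tx":0.026,"ty":-0.314,"tz":0.02,"ax":0,"ay":0,"az":0},
  {"grip":-1,"tx":0.026,"ty":-0.314,"tz":0.02,"ax":0,"ay":0,"az":0},
])

```text
time_s: 2.67
eef_pos: [0.4632, 0.2863, 0.2845]
ee_rot: [3.141, 0.0, 0.301]
force: [0.4, -0.6, 0.7]
finger_gap: 0.0882
grip_force: 0.0
```

```bash
python3 look.py obj1
python3 - <<'E'
from h import *
import pickle
c,s=pickle.load(open('obj1.pkl','rb'))
P=pts(c,s);m=(P[...,2]>.045)&(P[...,2]<.056)&(np.hypot(P[...,0]-.462,P[...,1]-.29)<.03)
q=P[m];(x,y),r=cv2.minEnclosingCircle(q[:,:2].astype(np.float32));print(len(q),np.median(q,0),x,y,r)
print("shift",shift(s,[x-s["eef_pos"][0],y-s["eef_pos"][1],.208-s["eef_pos"][2]]))
E
```

```text
[0.46320799 0.28634508 0.28448509] [3.14062890e+00 1.36087218e-04 3.00790602e-01] [-0.68  0.77  0.07  1.92 -0.11  0.46 -1.8 ] [ 0.38 -0.6   0.69] 2.6667
988 [0.46414786 0.29345452 0.04975475] 0.46336182951927185 0.293271541595459 0.012094124220311642
shift [ 0.00220948 -0.00664362  0.07647842]
```

apply_moves([
  {"grip":-1,"tx":0.002,"ty":-0.0065,"tz":0.03,"ax":0,"ay":0,"az":0},
  {"grip":-1,"tx":0.002,"ty":-0.0065,"tz":0.06,"ax":0,"ay":0,"az":0},
  {"grip":-1,"tx":0.002,"ty":-0.0065,"tz":0.076,"ax":0,"ay":0,"az":0},
  {"grip":-1,"tx":0.002,"ty":-0.0065,"tz":0.076,"ax":0,"ay":0,"az":0},
  {"grip":-1,"tx":0.002,"ty":-0.0065,"tz":0.076,"ax":0,"ay":0,"az":0},
])

```text
time_s: 3.13
eef_pos: [0.4638, 0.2909, 0.2084]
ee_rot: [3.139, 0.002, 0.296]
force: [0.3, 0.3, 0.2]
finger_gap: 0.0879
grip_force: 0.0
```

apply_moves([
  {"grip":1,"tx":0,"ty":-0.0025,"tz":0,"ax":0,"ay":0,"az":0},
  {"grip":1,"tx":0,"ty":-0.0025,"tz":0,"ax":0,"ay":0,"az":0},
  {"grip":1,"tx":0,"ty":-0.0025,"tz":0,"ax":0,"ay":0,"az":0},
  {"grip":1,"tx":0,"ty":-0.0025,"tz":0,"ax":0,"ay":0,"az":0},
  {"grip":1,"tx":0,"ty":-0.0025,"tz":0,"ax":0,"ay":0,"az":0},
  {"grip":1,"tx":0,"ty":-0.0025,"tz":0,"ax":0,"ay":0,"az":0},
  {"grip":1,"tx":0,"ty":-0.0025,"tz":0,"ax":0,"ay":0,"az":0},
  {"grip":1,"tx":0,"ty":-0.0025,"tz":0,"ax":0,"ay":0,"az":0},
])

```text
time_s: 3.8
eef_pos: [0.462, 0.2962, 0.2087]
ee_rot: [3.141, -0.0, 0.301]
force: [-0.2, 0.3, -0.3]
finger_gap: 0.0368
grip_force: 0.0
```

apply_moves([
  {"grip":1,"tx":0,"ty":0,"tz":0,"ax":0,"ay":0,"az":0},
  {"grip":1,"tx":0,"ty":0,"tz":0,"ax":0,"ay":0,"az":0},
  {"grip":1,"tx":0,"ty":0,"tz":0,"ax":0,"ay":0,"az":0},
  {"grip":1,"tx":0,"ty":0,"tz":0,"ax":0,"ay":0,"az":0},
  {"grip":1,"tx":0,"ty":0,"tz":0,"ax":0,"ay":0,"az":0},
])

```text
time_s: 4.22
eef_pos: [0.462, 0.2961, 0.2086]
ee_rot: [3.141, 0.0, 0.301]
force: [0.1, -0.0, -0.1]
finger_gap: 0.0222
grip_force: 29.9
```

Run:
```python
from h import *
from rig import env
for i in range(2):
    s=env.get_state();print(s["eef_pos"],s["ee_rot"],s["joint_pos"],s["time_s"],s["finger_gap"],s["grip_force"])
```

```text
[0.46201134 0.29605649 0.20863975] [3.14135052e+00 1.24236473e-04 3.00736517e-01] [-0.68306876  0.90245507  0.04942911  1.93219222 -0.12682425  0.31007553
 -1.80163874] 4.2167 0.022212969504458932 29.94227786067313
[0.46201134 0.29605649 0.20863975] [3.14135052e+00 1.24236473e-04 3.00736517e-01] [-0.68306876  0.90245507  0.04942911  1.93219222 -0.12682425  0.31007553
 -1.80163874] 4.2167 0.022212969504458932 29.94227786067313
```

apply_moves([
  {"grip":1,"tx":0,"ty":0,"tz":-0.03,"ax":0,"ay":0,"az":0},
  {"grip":1,"tx":0,"ty":0,"tz":-0.06,"ax":0,"ay":0,"az":0},
  {"grip":1,"tx":-0.002,"ty":0.025,"tz":-0.09,"ax":0,"ay":0,"az":0},
  {"grip":1,"tx":-0.005,"ty":0.06,"tz":-0.09,"ax":0,"ay":0,"az":0},
  {"grip":1,"tx":-0.008,"ty":0.1,"tz":-0.09,"ax":0,"ay":0,"az":0},
  {"grip":1,"tx":-0.011,"ty":0.14,"tz":-0.09,"ax":0,"ay":0,"az":0},
  {"grip":1,"tx":-0.014,"ty":0.18,"tz":-0.09,"ax":0,"ay":0,"az":0},
  {"grip":1,"tx":-0.017,"ty":0.22,"tz":-0.09,"ax":0,"ay":0,"az":0},
  {"grip":1,"tx":-0.02,"ty":0.26,"tz":-0.09,"ax":0,"ay":0,"az":0},
  {"grip":1,"tx":-0.023,"ty":0.295,"tz":-0.09,"ax":0,"ay":0,"az":0},
  {"grip":1,"tx":-0.0244,"ty":0.32,"tz":-0.09,"ax":0,"ay":0,"az":0},
  {"grip":1,"tx":-0.0244,"ty":0.32,"tz":-0.09,"ax":0,"ay":0,"az":0},
])

```text
time_s: 5.22
eef_pos: [0.5342, -0.024, 0.2988]
ee_rot: [3.136, 0.0, 0.29]
force: [-0.3, -0.3, -1.2]
finger_gap: 0.0224
grip_force: 29.9
```

apply_moves([
  {"grip":1,"tx":0,"ty":0,"tz":0,"ax":0,"ay":0,"az":0},
  {"grip":1,"tx":0,"ty":0,"tz":0,"ax":0,"ay":0,"az":0},
  {"grip":1,"tx":0,"ty":0,"tz":0,"ax":0,"ay":0,"az":0},
  {"grip":1,"tx":0,"ty":0,"tz":0,"ax":0,"ay":0,"az":0},
  {"grip":1,"tx":0,"ty":0,"tz":0,"ax":0,"ay":0,"az":0},
])

```text
time_s: 5.63
eef_pos: [0.5334, -0.0153, 0.2987]
ee_rot: [-3.141, 0.0, 0.303]
force: [-0.7, -0.3, -1.5]
finger_gap: 0.0226
grip_force: 29.9
```

```bash
python3 look.py can2
python3 - <<'E'
from h import *
import pickle
c,s=pickle.load(open('can2.pkl','rb'))
P=pts(c,s);C=np.array([.5337,-.0168]);d=np.hypot(P[...,0]-C[0],P[...,1]-C[1])
m=(d<.04)&(P[...,2]>.0525)&(P[...,2]<.0565);q=P[m];print("rim",len(q),cv2.minEnclosingCircle(q[:,:2].astype(np.float32)))
m=(d<.04)&(P[...,2]>.1)&(P[...,2]<.145);q=P[m];print("obj",len(q),np.percentile(q,[2,50,98],axis=0).round(4).tolist())
m=(d<.06)&(P[...,2]>.048)&(P[...,2]<.051)&(d<.03);q=P[m];print("ridge",len(q),cv2.minEnclosingCircle(q[:,:2].astype(np.float32)))
E
```

```text
[ 0.53338149 -0.01526462  0.29871008] [-3.14105569e+00  4.75284228e-05  3.03269458e-01] [-0.05  0.73 -0.02  1.94  0.02  0.47 -1.35] [-0.66 -0.25 -1.53] 5.6333
rim 395 ((0.5346614718437195, -0.016391178593039513), 0.01902773417532444)
obj 4095 [[0.5234, -0.0318, 0.1047], [0.5392, -0.0139, 0.1395], [0.549, 0.0083, 0.1441]]
ridge 1149 ((0.5338749885559082, -0.016362333670258522), 0.026065709069371223)
```

View pics/can2.png

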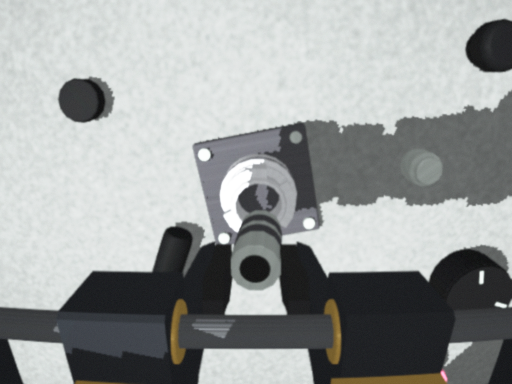

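Run:
```python
from h import *
import pickle
c,s=pickle.load(open('can2.pkl','rb'))
print(px(c,(256,267),.140,s), px(c,(256,267),.135,s))
P=pts(c,s)
m=(P[...,2]>.137)&(P[...,2]<.143);v,u=np.nonzero(m);k=(abs(u-256)<26)&(v>230)&(v<295)
q=P[v[k],u[k]];print(len(q),np.percentile(q,[1,50,99],axis=0).round(4),cv2.minEnclosingCircle(q[:,:2].astype(np.float32)))
print("shift",shift(s,[.5342-s["eef_pos"][0],-.0166-s["eef_pos"][1],0]))
```

```text
[[ 0.53379518 -0.01477872  0.14      ]] [[ 0.53115671 -0.01561052  0.135     ]]
2038 [[ 0.5221 -0.0257  0.1375]
 [ 0.5344 -0.0144  0.1402]
 [ 0.5449 -0.0036  0.142 ]] ((0.5326815843582153, -0.015187541022896767), 0.014645615592598915)
shift [ 3.82357024e-04  1.51887683e-03 -8.33761048e-07]
```

apply_moves([
  {"grip":1,"tx":0,"ty":0.0018,"tz":0.01,"ax":0,"ay":0,"az":0},
  {"grip":1,"tx":0,"ty":0.0018,"tz":0.02,"ax":0,"ay":0,"az":0},
  {"grip":1,"tx":0,"ty":0.0018,"tz":0.03,"ax":0,"ay":0,"az":0},
  {"grip":1,"tx":0,"ty":0.0018,"tz":0.038,"ax":0,"ay":0,"az":0},
  {"grip":1,"tx":0,"ty":0.0018,"tz":0.046,"ax":0,"ay":0,"az":0},
  {"grip":1,"tx":0,"ty":0.0018,"tz":0.054,"ax":0,"ay":0,"az":0},
  {"grip":1,"tx":0,"ty":0.0018,"tz":0.062,"ax":0,"ay":0,"az":0},
  {"grip":1,"tx":0,"ty":0.0018,"tz":0.07,"ax":0,"ay":0,"az":0},
  {"grip":1,"tx":0,"ty":0.0018,"tz":0.075,"ax":0,"ay":0,"az":0},
  {"grip":1,"tx":0,"ty":0.0018,"tz":0.075,"ax":0,"ay":0,"az":0},
  {"grip":1,"tx":0,"ty":0.0018,"tz":0.075,"ax":0,"ay":0,"az":0},
])

```text
time_s: 6.6
eef_pos: [0.5341, -0.0184, 0.2235]
ee_rot: [3.142, 0.0, 0.301]
force: [-0.0, -0.0, -0.8]
finger_gap: 0.0223
grip_force: 29.9
```

apply_moves([
  {"grip":1,"tx":0,"ty":0,"tz":0.0007,"ax":0,"ay":0,"az":0},
  {"grip":-1,"tx":0,"ty":0,"tz":0.0007,"ax":0,"ay":0,"az":0},
  {"grip":-1,"tx":0,"ty":0,"tz":0.0007,"ax":0,"ay":0,"az":0},
  {"grip":-1,"tx":0,"ty":0,"tz":0.0007,"ax":0,"ay":0,"az":0},
  {"grip":-1,"tx":0,"ty":0,"tz":0.0007,"ax":0,"ay":0,"az":0},
  {"grip":-1,"tx":0,"ty":0,"tz":-0.03,"ax":0,"ay":0,"az":0},
  {"grip":-1,"tx":0,"ty":0,"tz":-0.06,"ax":0,"ay":0,"az":0},
  {"grip":-1,"tx":0,"ty":0,"tz":-0.08,"ax":0,"ay":0,"az":0},
  {"grip":-1,"tx":0,"ty":0,"tz":-0.08,"ax":0,"ay":0,"az":0},
  {"grip":-1,"tx":0,"ty":0,"tz":-0.08,"ax":0,"ay":0,"az":0},
])

```text
time_s: 7.43
eef_pos: [0.5343, -0.0185, 0.3047]
ee_rot: [3.141, -0.003, 0.301]
force: [0.2, 0.1, -0.2]
finger_gap: 0.0806
grip_force: 0.0
```

```bash
python3 look.py can3
python3 - <<'E'
from h import *
import pickle
c,s=pickle.load(open('can3.pkl','rb'))
P=pts(c,s);d=np.hypot(P[...,0]-.5342,P[...,1]+.0166)
m=(d<.03)&(P[...,2]>.0605)&(P[...,2]<.068);q=P[m];print("objtop",len(q),q.mean(0),cv2.minEnclosingCircle(q[:,:2].astype(np.float32)))
m=(d<.03)&(P[...,2]>.048)&(P[...,2]<.051);q=P[m];print("ridge",len(q),cv2.minEnclosingCircle(q[:,:2].astype(np.float32)))
print(shift(s,[.504-s["eef_pos"][0],-.229-s["eef_pos"][1],0]))
E
```

```text
[ 0.53434123 -0.01846795  0.30474056] [ 3.14079234e+00 -2.59055392e-03  3.00668349e-01] [-0.04  0.72 -0.02  1.94  0.02  0.48 -1.34] [ 0.25  0.13 -0.15] 7.4333
objtop 916 [ 0.53564794 -0.01871379  0.06387078] ((0.5350372791290283, -0.019019849598407745), 0.012019535526633263)
ridge 1358 ((0.5340986251831055, -0.016818346455693245), 0.026253918185830116)
[-9.13306637e-02  1.92101633e-01 -8.28559628e-05]
```

apply_moves([
  {"grip":-1,"tx":-0.019,"ty":0.04,"tz":0,"ax":0,"ay":0,"az":-0.1},
  {"grip":-1,"tx":-0.038,"ty":0.08,"tz":0,"ax":0,"ay":0,"az":-0.2},
  {"grip":-1,"tx":-0.057,"ty":0.12,"tz":0,"ax":0,"ay":0,"az":-0.3},
  {"grip":-1,"tx":-0.076,"ty":0.16,"tz":0.01,"ax":0,"ay":0,"az":-0.4},
  {"grip":-1,"tx":-0.091,"ty":0.192,"tz":0.02,"ax":0,"ay":0,"az":-0.5},
  {"grip":-1,"tx":-0.091,"ty":0.192,"tz":0.03,"ax":0,"ay":0,"az":-0.5},
  {"grip":-1,"tx":-0.091,"ty":0.192,"tz":0.03,"ax":0,"ay":0,"az":-0.5},
  {"grip":-1,"tx":-0.091,"ty":0.192,"tz":0.03,"ax":0,"ay":0,"az":-0.5},
  {"grip":-1,"tx":-0.091,"ty":0.192,"tz":0.03,"ax":0,"ay":0,"az":-0.5},
  {"grip":-1,"tx":-0.091,"ty":0.192,"tz":0.03,"ax":0,"ay":0,"az":-0.5},
])

```text
time_s: 8.32
eef_pos: [0.5049, -0.2262, 0.274]
ee_rot: [-3.141, -0.001, 0.804]
force: [-0.5, 0.2, -0.4]
finger_gap: 0.0877
grip_force: 0.0
```

```bash
python3 look.py lid2
python3 - <<'E'
from h import *
import pickle
c,s=pickle.load(open('lid2.pkl','rb'))
P=pts(c,s);d=np.hypot(P[...,0]-.504,P[...,1]+.229)
m=(P[...,2]>.032)&(P[...,2]<.038)&(d<.042);m=cv2.morphologyEx(m.astype(np.uint8),cv2.MORPH_OPEN,np.ones((3,3),np.uint8))>0
q=P[m];(x,y),r=cv2.minEnclosingCircle(q[:,:2].astype(np.float32));print(len(q),x,y,r)
g=c["img"].astype(float).min(2);d=np.hypot(P[...,0]-x,P[...,1]-y);b=m&(g>60)&(d<.0295)
n,l,st,cc=cv2.connectedComponentsWithStats(b.astype(np.uint8));W=[]
for i in range(1,n):
    if st[i,4]>15:
        w=px(c,cc[i],.035,s)[0];W.append(w);print(st[i],w,np.hypot(w[0]-x,w[1]-y),np.degrees(np.arctan2(w[1]-y,w[0]-x)))
print("mean of dashes",np.mean(W,0))
print("shift",shift(s,[x-s["eef_pos"][0],y-s["eef_pos"][1],.174-s["eef_pos"][2]]))
E
```

```text
[ 0.50490394 -0.22619284  0.27395591] [-3.14110511e+00 -1.34086498e-03  8.04421056e-01] [ 0.45  0.79 -0.19  1.89  0.3   0.49 -0.71] [-0.51  0.17 -0.38] 8.3167
6704 0.5036256909370422 -0.22927600145339966 0.03273538127541542
[263 173  11  21 144] [ 0.52303706 -0.21786315  0.035     ] 0.02251787216020646 30.45325021558224
[216 219  19   9 119] [ 0.48294797 -0.21766809  0.035     ] 0.023713117028066485 150.69132907541734
[274 231  15  14  94] [ 0.50296245 -0.25226837  0.035     ] 0.023001936030544876 -91.65229133113873
mean of dashes [ 0.5029825  -0.22926654  0.035     ]
shift [-0.00324172  0.0012661   0.09995104]
```

apply_moves([
  {"grip":-1,"tx":-0.0034,"ty":0.0012,"tz":0.03,"ax":0,"ay":0,"az":0},
  {"grip":-1,"tx":-0.0034,"ty":0.0012,"tz":0.06,"ax":0,"ay":0,"az":0},
  {"grip":-1,"tx":-0.0034,"ty":0.0012,"tz":0.085,"ax":0,"ay":0,"az":0},
  {"grip":-1,"tx":-0.0034,"ty":0.0012,"tz":0.1,"ax":0,"ay":0,"az":0},
  {"grip":-1,"tx":-0.0034,"ty":0.0012,"tz":0.1,"ax":0,"ay":0,"az":0},
  {"grip":-1,"tx":-0.0034,"ty":0.0012,"tz":0.1,"ax":0,"ay":0,"az":0},
  {"grip":-1,"tx":-0.0034,"ty":0.0012,"tz":0.1,"ax":0,"ay":0,"az":0},
])

```text
time_s: 8.95
eef_pos: [0.5033, -0.2315, 0.1749]
ee_rot: [3.14, -0.001, 0.802]
force: [-0.3, 0.5, -0.5]
finger_gap: 0.0884
grip_force: 0.0
```

apply_moves([
  {"grip":-1,"tx":0.0015,"ty":-0.0015,"tz":0.001,"ax":0,"ay":0,"az":0},
  {"grip":-1,"tx":0.0015,"ty":-0.0015,"tz":0.001,"ax":0,"ay":0,"az":0},
  {"grip":1,"tx":0.0015,"ty":-0.0015,"tz":0.001,"ax":0,"ay":0,"az":0},
  {"grip":1,"tx":0.0015,"ty":-0.0015,"tz":0.001,"ax":0,"ay":0,"az":0},
  {"grip":1,"tx":0.0015,"ty":-0.0015,"tz":0.001,"ax":0,"ay":0,"az":0},
  {"grip":1,"tx":0.0015,"ty":-0.0015,"tz":0.001,"ax":0,"ay":0,"az":0},
  {"grip":1,"tx":0.0015,"ty":-0.0015,"tz":0.001,"ax":0,"ay":0,"az":0},
  {"grip":1,"tx":0.0015,"ty":-0.0015,"tz":0.001,"ax":0,"ay":0,"az":0},
  {"grip":1,"tx":0.0015,"ty":-0.0015,"tz":0.001,"ax":0,"ay":0,"az":0},
  {"grip":1,"tx":0.0015,"ty":-0.0015,"tz":0.001,"ax":0,"ay":0,"az":0},
])

```text
time_s: 9.78
eef_pos: [0.5026, -0.2301, 0.173]
ee_rot: [3.141, -0.0, 0.801]
force: [-0.1, -0.4, 4.8]
finger_gap: 0.0646
grip_force: 30.0
```

apply_moves([
  {"grip":1,"tx":0,"ty":0,"tz":-0.03,"ax":0,"ay":0,"az":0},
  {"grip":1,"tx":0,"ty":0,"tz":-0.06,"ax":0,"ay":0,"az":0},
  {"grip":1,"tx":0.01,"ty":-0.007,"tz":-0.09,"ax":0,"ay":0,"az":-0.08},
  {"grip":1,"tx":0.04,"ty":-0.028,"tz":-0.09,"ax":0,"ay":0,"az":-0.18},
  {"grip":1,"tx":0.07,"ty":-0.05,"tz":-0.09,"ax":0,"ay":0,"az":-0.28},
  {"grip":1,"tx":0.1,"ty":-0.072,"tz":-0.09,"ax":0,"ay":0,"az":-0.38},
  {"grip":1,"tx":0.13,"ty":-0.093,"tz":-0.09,"ax":0,"ay":0,"az":-0.48},
  {"grip":1,"tx":0.155,"ty":-0.111,"tz":-0.09,"ax":0,"ay":0,"az":-0.58},
  {"grip":1,"tx":0.175,"ty":-0.126,"tz":-0.09,"ax":0,"ay":0,"az":-0.7},
  {"grip":1,"tx":0.175,"ty":-0.126,"tz":-0.09,"ax":0,"ay":0,"az":-0.7},
  {"grip":1,"tx":0.175,"ty":-0.126,"tz":-0.09,"ax":0,"ay":0,"az":-0.7},
  {"grip":1,"tx":0.175,"ty":-0.126,"tz":-0.09,"ax":0,"ay":0,"az":-0.7},
])

```text
time_s: 10.78
eef_pos: [0.5335, -0.0174, 0.2623]
ee_rot: [-3.14, 0.001, 1.499]
force: [-0.3, -0.4, -0.6]
finger_gap: 0.0642
grip_force: 30.0
```

apply_moves([
  {"grip":1,"tx":0,"ty":0,"tz":0,"ax":0,"ay":0,"az":0},
  {"grip":1,"tx":0,"ty":0,"tz":0,"ax":0,"ay":0,"az":0},
  {"grip":1,"tx":0,"ty":0,"tz":0,"ax":0,"ay":0,"az":0},
  {"grip":1,"tx":0,"ty":0,"tz":0,"ax":0,"ay":0,"az":0},
])

```text
time_s: 11.12
eef_pos: [0.5338, -0.0174, 0.2627]
ee_rot: [-3.142, 0.0, 1.499]
force: [0.9, 0.3, -1.0]
finger_gap: 0.0645
grip_force: 30.0
```

```bash
python3 look.py can4
python3 - <<'E'
from h import *
import pickle
c,s=pickle.load(open('can4.pkl','rb'))
P=pts(c,s);e=s["eef_pos"];d=np.hypot(P[...,0]-e[0],P[...,1]-e[1]);zt=e[2]-.173+.035
m=(abs(P[...,2]-zt)<.006)&(d<.045);m=cv2.morphologyEx(m.astype(np.uint8),cv2.MORPH_OPEN,np.ones((3,3),np.uint8))>0
q=P[m];A=np.c_[q[:,:2]-e[:2],np.ones(len(q))];print(len(q),"plane",np.linalg.lstsq(A,q[:,2],rcond=None)[0],zt)
(x,y),r=cv2.minEnclosingCircle(q[:,:2].astype(np.float32));print(x,y,r,"rel tcp",x-e[0],y-e[1])
g=c["img"].astype(float).min(2);d=np.hypot(P[...,0]-x,P[...,1]-y);b=m&(g>60)&(d<.0295)
n,l,st,cc=cv2.connectedComponentsWithStats(b.astype(np.uint8))
for i in range(1,n):
    if st[i,4]>15:
        w=px(c,cc[i],zt,s)[0];print(st[i],w[:2],np.hypot(w[0]-x,w[1]-y),np.degrees(np.arctan2(w[1]-y,w[0]-x)))
E
```

```text
[ 0.53377318 -0.01740734  0.26269778] [-3.14155168e+00  4.78675547e-04  1.49915358e+00] [ 0.12  0.8  -0.29  1.95  0.49  0.46 -0.6 ] [ 0.85  0.29 -0.95] 11.1167
15990 plane [-0.00204302 -0.01713275  0.12442986] 0.1246977781716481
0.5346084833145142 -0.006959672551602125 0.0438227578997612 rel tcp 0.0008353022743974314 0.010447667217402132
[263 226  19  33 374] [0.54080475 0.00558023] 0.013987240268988661 63.70492067529959
[192 298  24  12 176] [ 0.51223609 -0.01961848] 0.025705440200647002 -150.49783215826506
```

View pics/can4.png

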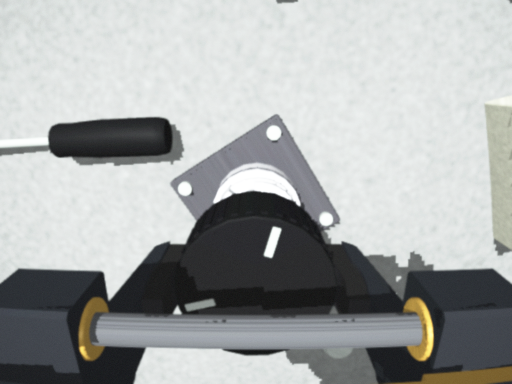

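apply_moves([
  {"grip":1,"tx":0,"ty":0,"tz":0.012,"ax":0,"ay":0,"az":0},
  {"grip":1,"tx":0,"ty":0,"tz":0.024,"ax":0,"ay":0,"az":0},
  {"grip":1,"tx":0,"ty":0,"tz":0.032,"ax":0,"ay":0,"az":0},
  {"grip":1,"tx":0,"ty":0,"tz":0.037,"ax":0,"ay":0,"az":0},
  {"grip":1,"tx":0,"ty":0,"tz":0.039,"ax":0,"ay":0,"az":0},
  {"grip":1,"tx":0,"ty":0,"tz":0.04,"ax":0,"ay":0,"az":0},
  {"grip":1,"tx":0,"ty":0,"tz":0.041,"ax":0,"ay":0,"az":0},
  {"grip":1,"tx":0,"ty":0,"tz":0.042,"ax":0,"ay":0,"az":0},
  {"grip":1,"tx":0,"ty":0,"tz":0.042,"ax":0,"ay":0,"az":0},
])

```text
time_s: 11.92
eef_pos: [0.534, -0.0165, 0.221]
ee_rot: [3.141, -0.0, 1.501]
force: [-1.0, 0.8, -0.2]
finger_gap: 0.0646
grip_force: 30.0
```

apply_moves([
  {"grip":1,"tx":0,"ty":0,"tz":0.0005,"ax":0,"ay":0,"az":0},
  {"grip":1,"tx":0,"ty":0,"tz":0.001,"ax":0,"ay":0,"az":0},
  {"grip":1,"tx":0,"ty":0,"tz":0.0015,"ax":0,"ay":0,"az":0},
  {"grip":1,"tx":0,"ty":0,"tz":0.0015,"ax":0,"ay":0,"az":0},
])

```text
time_s: 12.25
eef_pos: [0.534, -0.0164, 0.2203]
ee_rot: [3.14, 0.0, 1.501]
force: [-2.3, -0.5, 9.2]
finger_gap: 0.0647
grip_force: 30.0
```

apply_moves([
  {"grip":1,"tx":0,"ty":0,"tz":0,"ax":0,"ay":0,"az":-0.08},
  {"grip":1,"tx":0,"ty":0,"tz":0,"ax":0,"ay":0,"az":-0.16},
  {"grip":1,"tx":0,"ty":0,"tz":0,"ax":0,"ay":0,"az":-0.24},
  {"grip":1,"tx":0,"ty":0,"tz":0,"ax":0,"ay":0,"az":-0.32},
  {"grip":1,"tx":0,"ty":0,"tz":0,"ax":0,"ay":0,"az":-0.4},
  {"grip":1,"tx":0,"ty":0,"tz":0,"ax":0,"ay":0,"az":-0.48},
  {"grip":1,"tx":0,"ty":0,"tz":0,"ax":0,"ay":0,"az":-0.55},
  {"grip":1,"tx":0,"ty":0,"tz":0,"ax":0,"ay":0,"az":-0.6},
  {"grip":1,"tx":0,"ty":0,"tz":0,"ax":0,"ay":0,"az":-0.6},
  {"grip":1,"tx":0,"ty":0,"tz":0,"ax":0,"ay":0,"az":-0.6},
])

```text
time_s: 13.08
eef_pos: [0.5338, -0.0167, 0.2192]
ee_rot: [3.142, -0.0, 2.099]
force: [1.0, -0.5, -1.4]
finger_gap: 0.0647
grip_force: 30.0
```

Force released, so the pins are over the gaps. Lower.

apply_moves([
  {"grip":1,"tx":0,"ty":0,"tz":0.0015,"ax":0,"ay":0,"az":0},
  {"grip":1,"tx":0,"ty":0,"tz":0.003,"ax":0,"ay":0,"az":0},
  {"grip":1,"tx":0,"ty":0,"tz":0.0045,"ax":0,"ay":0,"az":0},
  {"grip":1,"tx":0,"ty":0,"tz":0.006,"ax":0,"ay":0,"az":0},
  {"grip":1,"tx":0,"ty":0,"tz":0.007,"ax":0,"ay":0,"az":0},
  {"grip":1,"tx":0,"ty":0,"tz":0.0075,"ax":0,"ay":0,"az":0},
  {"grip":1,"tx":0,"ty":0,"tz":0.008,"ax":0,"ay":0,"az":0},
  {"grip":1,"tx":0,"ty":0,"tz":0.008,"ax":0,"ay":0,"az":0},
])

```text
time_s: 13.75
eef_pos: [0.5337, -0.0164, 0.2118]
ee_rot: [3.142, 0.0, 2.101]
force: [-2.0, 0.0, 7.0]
finger_gap: 0.0647
grip_force: 30.0
```

apply_moves([
  {"grip":1,"tx":0,"ty":0,"tz":-0.0009,"ax":0,"ay":0,"az":0.05},
  {"grip":1,"tx":0,"ty":0,"tz":-0.0009,"ax":0,"ay":0,"az":0.13},
  {"grip":1,"tx":0,"ty":0,"tz":-0.0009,"ax":0,"ay":0,"az":0.21},
  {"grip":1,"tx":0,"ty":0,"tz":-0.0006,"ax":0,"ay":0,"az":0.29},
  {"grip":1,"tx":0,"ty":0,"tz":-0.0003,"ax":0,"ay":0,"az":0.37},
  {"grip":1,"tx":0,"ty":0,"tz":0,"ax":0,"ay":0,"az":0.45},
  {"grip":1,"tx":0,"ty":0,"tz":0.0004,"ax":0,"ay":0,"az":0.53},
  {"grip":1,"tx":0,"ty":0,"tz":0.0007,"ax":0,"ay":0,"az":0.6},
  {"grip":1,"tx":0,"ty":0,"tz":0.0007,"ax":0,"ay":0,"az":0.6},
])

```text
time_s: 14.5
eef_pos: [0.5343, -0.016, 0.2108]
ee_rot: [3.14, -0.0, 1.5]
force: [0.4, 0.9, 1.9]
finger_gap: 0.0647
grip_force: 30.0
```

```bash
python3 -c "
from rig import env
s=env.get_state();print(s['moment'],s['force'])"
```

```text
[ 0.07291565 -0.2172771   0.02621351] [0.35982372 0.90928668 1.8686776 ]
```

apply_moves([
  {"grip":1,"tx":0,"ty":0,"tz":0.0003,"ax":0,"ay":0,"az":0.08},
  {"grip":1,"tx":0,"ty":0,"tz":0.0007,"ax":0,"ay":0,"az":0.16},
  {"grip":1,"tx":0,"ty":0,"tz":0.001,"ax":0,"ay":0,"az":0.24},
  {"grip":1,"tx":0,"ty":0,"tz":0.0013,"ax":0,"ay":0,"az":0.32},
  {"grip":1,"tx":0,"ty":0,"tz":0.0017,"ax":0,"ay":0,"az":0.4},
  {"grip":1,"tx":0,"ty":0,"tz":0.002,"ax":0,"ay":0,"az":0.48},
  {"grip":1,"tx":0,"ty":0,"tz":0.0024,"ax":0,"ay":0,"az":0.55},
  {"grip":1,"tx":0,"ty":0,"tz":0.0026,"ax":0,"ay":0,"az":0.6},
  {"grip":1,"tx":0,"ty":0,"tz":0.0026,"ax":0,"ay":0,"az":0.6},
])

```text
time_s: 15.25
eef_pos: [0.5342, -0.0166, 0.2082]
ee_rot: [3.141, -0.0, 0.901]
force: [0.4, -0.6, 2.5]
finger_gap: 0.0647
grip_force: 30.0
```

```bash
python3 -c "
from rig import env
s=env.get_state();print(s['moment'],s['force'],s['ee_rot'],s['joint_pos'][6])"
```

```text
[-0.14323118 -0.17201108 -0.06953082] [ 0.40492141 -0.57860279  2.54031204] [ 3.14053889e+00 -3.83344336e-04  9.01200261e-01] -0.9981024981615417
```

Now up to the stop, in small steps, watching the moment.

apply_moves([
  {"grip":1,"tx":0,"ty":0,"tz":0.0003,"ax":0,"ay":0,"az":0.02},
  {"grip":1,"tx":0,"ty":0,"tz":0.0003,"ax":0,"ay":0,"az":0.04},
  {"grip":1,"tx":0,"ty":0,"tz":0.0003,"ax":0,"ay":0,"az":0.06},
  {"grip":1,"tx":0,"ty":0,"tz":0.0003,"ax":0,"ay":0,"az":0.08},
  {"grip":1,"tx":0,"ty":0,"tz":0.0003,"ax":0,"ay":0,"az":0.08},
  {"grip":1,"tx":0,"ty":0,"tz":0.0003,"ax":0,"ay":0,"az":0.08},
])

```text
time_s: 15.75
eef_pos: [0.5338, -0.0174, 0.208]
ee_rot: [3.141, 0.001, 0.822]
force: [0.4, -2.5, 5.8]
finger_gap: 0.0647
grip_force: 30.0
```

```bash
python3 -c "
from rig import env
s=env.get_state();print(s['moment'],s['force'],s['ee_rot'],s['eef_pos'])"
```

```text
[-0.46010736  0.01435132  0.15450999] [ 0.4287298  -2.46876474  5.75598239] [3.14065059e+00 9.66981646e-04 8.22450670e-01] [ 0.53379305 -0.01739103  0.20801106]
```

apply_moves([
  {"grip":1,"tx":0,"ty":0,"tz":0,"ax":0,"ay":0,"az":0.03},
  {"grip":1,"tx":0,"ty":0,"tz":0,"ax":0,"ay":0,"az":0.06},
  {"grip":1,"tx":0,"ty":0,"tz":0,"ax":0,"ay":0,"az":0.09},
  {"grip":1,"tx":0,"ty":0,"tz":0,"ax":0,"ay":0,"az":0.09},
  {"grip":1,"tx":0,"ty":0,"tz":0,"ax":0,"ay":0,"az":0.09},
])

```text
time_s: 16.17
eef_pos: [0.5346, -0.0164, 0.2079]
ee_rot: [3.14, -0.002, 0.733]
force: [2.9, -1.5, 5.2]
finger_gap: 0.064
grip_force: 30.0
```

```bash
python3 -c "
from rig import env
s=env.get_state();print(s['moment'],s['force'],s['ee_rot'],s['eef_pos'])"
```

```text
[-0.3350957  -0.54874162  1.03104206] [ 2.88174282 -1.45212513  5.1662593 ] [ 3.14006474e+00 -1.72266088e-03  7.33013026e-01] [ 0.53460066 -0.01644358  0.20794595]
```

apply_moves([
  {"grip":-1,"tx":0,"ty":0,"tz":0,"ax":0,"ay":0,"az":0},
  {"grip":-1,"tx":0,"ty":0,"tz":0,"ax":0,"ay":0,"az":0},
  {"grip":-1,"tx":0,"ty":0,"tz":0,"ax":0,"ay":0,"az":0},
  {"grip":-1,"tx":0,"ty":0,"tz":0,"ax":0,"ay":0,"az":0},
  {"grip":-1,"tx":0,"ty":0,"tz":0,"ax":0,"ay":0,"az":0},
  {"grip":-1,"tx":0,"ty":0,"tz":0,"ax":0,"ay":0,"az":0},
  {"grip":-1,"tx":0,"ty":0,"tz":-0.03,"ax":0,"ay":0,"az":0},
  {"grip":-1,"tx":0,"ty":0,"tz":-0.06,"ax":0,"ay":0,"az":0},
  {"grip":-1,"tx":0,"ty":0,"tz":-0.09,"ax":0,"ay":0,"az":0},
  {"grip":-1,"tx":0,"ty":0,"tz":-0.11,"ax":0,"ay":0,"az":0},
  {"grip":-1,"tx":0,"ty":0,"tz":-0.11,"ax":0,"ay":0,"az":0},
  {"grip":-1,"tx":0,"ty":0,"tz":-0.11,"ax":0,"ay":0,"az":0},
])

```text
time_s: 17.17
eef_pos: [0.534, -0.0166, 0.3185]
ee_rot: [3.14, -0.002, 0.73]
force: [0.2, 0.2, -0.6]
finger_gap: 0.0882
grip_force: 0.0
```

```bash
python3 look.py can5
python3 - <<'E'
from h import *
import pickle
c,s=pickle.load(open('can5.pkl','rb'))
P=pts(c,s);d=np.hypot(P[...,0]-.534,P[...,1]+.0166)
m=(P[...,2]>.066)&(P[...,2]<.078)&(d<.042);m=cv2.morphologyEx(m.astype(np.uint8),cv2.MORPH_OPEN,np.ones((3,3),np.uint8))>0
q=P[m];(x,y),r=cv2.minEnclosingCircle(q[:,:2].astype(np.float32));print(len(q),x,y,r)
k=np.hypot(q[:,0]-x,q[:,1]-y)<.028;q=q[k];A=np.c_[q[:,0]-x,q[:,1]-y,np.ones(len(q))];print("plane",np.linalg.lstsq(A,q[:,2],rcond=None)[0])
g=c["img"].astype(float).min(2);d=np.hypot(P[...,0]-x,P[...,1]-y);b=m&(g>60)&(d<.0295)
n,l,st,cc=cv2.connectedComponentsWithStats(b.astype(np.uint8))
for i in range(1,n):
    if st[i,4]>15:
        w=px(c,cc[i],.0705,s)[0];print(st[i],w[:2],np.hypot(w[0]-x,w[1]-y),np.degrees(np.arctan2(w[1]-y,w[0]-x)))
E
```

```text
[ 0.53398327 -0.01660709  0.31847785] [ 3.14021742e+00 -1.65807764e-03  7.30360677e-01] [ 0.03  0.7  -0.13  1.92  0.17  0.53 -1.06] [ 0.21  0.17 -0.57] 17.1667
6334 0.5338836312294006 -0.01621111109852791 0.033016741275787354
plane [0.00093696 0.00132974 0.0699001 ]
[257 164   9  21 147] [ 0.55287889 -0.00416654] 0.022492038756111037 32.37809289766163
[216 211  19  12 133] [ 0.51344072 -0.00584884] 0.022919188519338857 153.12007291132414
[273 219  16  13  87] [ 0.53446497 -0.03920891] 0.023005140719527705 -88.55197695864813
```

View pics/can5.png

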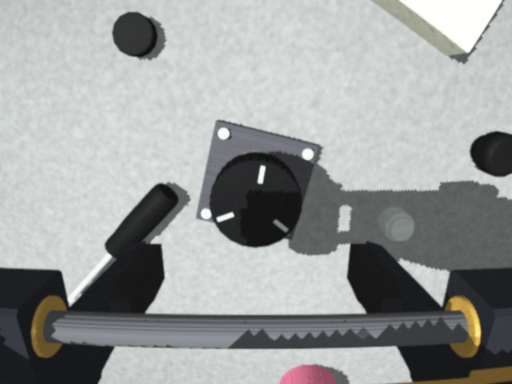

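The lid is at pixel (256,200). It sits level, its top is at z ≈ 70 mm, and its pins are at 32.3° against the 33° expected at the stop. That matches fully tight, and the gripper is clear.

```bash
python3 -c "
from rig import sign_off
print(sign_off())"
```

```text
the job is handed in; nothing more can be done
None
```

The objective stands in the canister, the lid is screwed down to its stop and released, nothing else on the bench was touched on purpose, and the job was handed in at about 17 s of the 61 s allowed; the result of the judging was not shown.

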